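# Turn the mould half in its jaws and hold the sprung mould shut

### The arm

A 6-joint arm with a two-finger parallel gripper is mounted at the origin on the work surface. World frame = base frame: x ahead of the robot, y to its left, z up, the work surface at z = 0. Lengths are in mm, angles in rad, forces in N, time in s.
With the tool pointing down it reaches from about 300 to 775 mm from the base axis. Payload 14.6 kg.
Tool frame: the origin (TCP) lies at the very end of the fingers, on their centre line; the grasp point (between the pads) lies 19 mm behind it; z points along the fingers, y is the line along which they close (so a half turn about z gives the same grasp; the last joint's range is limited). The gripper opens to 94 mm and grips with 3 to 60 N. Pads are 16 mm wide; open, the fingers measure 119 mm over their backs; the gripper's body (75 mm by 177 mm) begins 78 mm behind the grasp point.
Start: joints at [-1.262, 0.3, 1.521, -0, 1.321, -0.067], TCP at [201.852, -511.61, 183.546] pointing down, gripper open.
Joint ranges: [-3.03, 3.03], [-0.79, 2.21], [0.23, 2.52], [-1.04, 4.18], [0, 3.07], [-2.55, 2.55]. Speed limits (rad/s): [2.22, 2.22, 2.57, 3.14, 3.14, 3.14].

### API

Orientations are given as [roll, pitch, yaw] about the fixed x, y, z axes, in that order (R = Rz(yaw) Ry(pitch) Rx(roll)).
In Python, from cell import manip, optics gives the robot as it stands.
- The arm moves only by the shell command python3 -m crank 'ROWS' [FORCE]. ROWS is JSON, a list of rows, each a list of 7 numbers: the opening in per cent of the stroke, from 0 (shut) to 100 (fully open), then the shift along the tool's x, y, z in mm, then the turn, a rotation vector about the tool's x, y, z in rad. A call has 1 to 10 rows; each row is the pose to reach, as a shift and turn from the pose commanded when the call began, along the tool's axes at that moment; what a row does not reach only later rows make up. A row lasts 1/10 s, in which the tool goes at most 50 mm and 8.59 degrees, less where a joint would pass 70% of its speed; a pose out of reach is approached as far as the arm can. A call with a gripper value outside its range is refused whole. The fingers move at their own pace and stop on an object; FORCE is the grip in N (left out, the last holds). Time passes only in rows, so rows that repeat a pose let the fingers close. It gives the time, the measured TCP pose, the force, the opening and the grip force at its end, in the units of the state.
- manip.read_state(): the state, without advancing time (a new reading comes with each control period).
- optics.camera(name): name is "side" or "top" or "wrist"; returns (picture, depth): 420x560x3 uint8, red, green, blue; 420x560 float32, mm along the optical axis (not along the pixel's ray), 0 where there is no reading.
- optics.calibration(name): a dict with "camera_matrix" (3x3 intrinsics, pixels), "R" (3x3) and "t" (3): a world point X has camera coordinates R X + t. Camera axes: x right, y down, z forward; pixel columns grow to the right and rows downward; lengths in mm; the calibration is good to about 2 mm. The wrist camera is an equidistant fisheye: a pixel r from the principal point sees the ray r / f radians off the axis. A picture is of the moment at which its call begins: read the wrist's pose just before it. calibration takes no time and is no camera call; for the wrist camera it gives the pose at the moment of the call.
- manip.sign_off(): hands the job in; it is judged then, once.
The state is a dict: "clock": time; "joints": joint angles; "qd": joint speeds; "effort": joint torques, N m; "eef_pos": TCP position; "eef_rot": TCP orientation; "wrist_force": force on the tool from outside, world axes, zero at the start; "moment": the same for the moment, N m; "finger_gap": finger opening in mm; "finger_force": force on a finger pad.
Only numpy, scipy, OpenCV 4.12 (cv2) and the standard library are available. Lean on these libraries where they do the work, as an engineer would, in place of code of your own. Each camera call takes 0.05 s, during which the arm holds its last target. There are 200 camera calls.

### The job

The loose graphite mould half stands in the slide-jaw fixture with its hollow against the sliding jaw: slide the jaw well back, lift the half out, turn it a quarter turn so that its hollow faces the side of the swing arm's half, set it back down flat between the low cleats against the fixed jaw, and slide the jaw closed up to it again. Then swing the sprung arm (its upright post is the handle) round until it is wound fully to its stop and the mould is shut, and finish while still holding it there against its spring with the fingers. Leave the tools and glass lying around the bench where they are.

Things in the scene. Friction and masses are not known exactly. Their poses are not given: they have to be found in the camera images.
- fixture: fixed mould fixture on a grey base plate (300 x 125 x 12 mm); place and yaw vary. Origin on the work surface under the centre of the bed where the mould half stands (bed top 20 mm up); z up, x from sliding to fixed jaw, y away from the swing arm's half. Fixed jaw: plate 48 wide, face at x = +27, top 52 up. Two low cleats (inner faces y = +-30, lead-in slopes above 24, tops 32 up) leave the half 3 mm play each side
- swing_pivot (a point): axis of the swing arm's vertical pivot pin, 60 mm above the work surface, at x = +100, y = -32 mm of the fixture, under a bracket whose top is 103 mm up
- jaw_post (a point): upright round steel post (diameter 18 mm, free to grip from 55 to 90 mm above the work surface) on the sliding jaw; the point is on its axis 70 mm up, at x = -77, y = 0 mm of the fixture with the jaw at 0. The jaw's face lies 50 mm from this axis towards the fixed jaw; the jaw plate is 48 mm wide, top 52 mm up
- jaw (a joint): sliding jaw, m: 0 when it just meets a mould half standing against the fixed jaw (it could go on to -0.006 if nothing were there); grows to 0.040 as it is slid away from the fixed jaw, along the fixture's -x; starts at 0.0005 to 0.002. No spring: stays where it is left (about 4 N friction)
- mould_mid (a point): loose dark graphite mould half, 54 x 54 mm square, 75 mm high, 0.25 to 0.42 kg, with a hollow 34 wide, 20 deep, open at the top, in one upright face; point: its centre, 57.5 mm up when seated. z up, hollow faces its -y: rightly turned when its axes are parallel to the fixture's; starts at -90 degrees yaw to it, hollow to the sliding jaw. Its +-x faces are plain: grip them above the jaws
- mould_mouth (a point): middle of the loose half's hollow face, half-way up; moves with the loose half, 27 mm along its -y from its centre
- swing_post (a point): upright round steel post (diameter 18 mm, free to grip from 60 to 105 mm above the work surface), handle of the sprung swing arm that carries the other graphite half (54 x 36 mm, 32 to 95 mm up); the point is on its axis 80 mm up. At the stop it lies at x = -40, y = -114 mm of the fixture; radius about the pivot 162 mm
- swing (a joint): swing arm, rad: 0 at rest (sprung open), 0.60 wound to its stop, where the two halves' faces stand 5 mm apart. Grows as the arm is swung towards the loose half, clockwise seen from above. The spring always drives it back to 0: about 3 N at the post at 0, 7 N at the stop
- tongs: flat black steel tongs, 220 x 50 x 8 mm; a bystander, origin at its underside
- paddle: wooden paddle, 240 x 70 x 14 mm; a bystander, origin at its underside
- knife: flat steel knife with wooden handle, 180 x 18 x 12 mm; a bystander, origin at its underside
- cup: green glass cup, diameter 64, height 75 mm; a bystander, origin at its underside
- corkblock: cork block, 70 x 50 x 30 mm; a bystander, origin at its underside
- cullet: lump of amber glass, about 40 x 34 x 34 mm; a bystander, origin at its underside
- tin: brass tin, diameter 56, height 55 mm; a bystander, origin at its underside
Mind the look-alikes: they are no part of the job. Of the things that look like the part that bears mould_mid, the smaller one is meant.

How it is judged (in metres and radians):
On the way, in this order (a step that is already met when the one before it is completed fails the run):
1. the jaw is slid well back (value of joint jaw above 0.01 m), for 0.1 s.
2. the loose half is lifted out, clear of the cleats (z of mould_mid in the frame of fixture above 0.07 m), for 0.1 s.
3. the loose half stands flat between the cleats against the fixed jaw, hollow towards the swing arm's side, let go of, with the jaw closed up to it, the swing arm still open (x of mould_mid in the frame of fixture between -0.004 and 0.004 m and z of mould_mid in the frame of fixture below 0.0605 m and y of mould_mouth in the frame of fixture below -0.0225 m and angle between mould_mid's own z axis and vertical below 0.06 rad and value of joint jaw below 0.004 m and contact force between each of the arm, the fingers and mould below 0.3 N and value of joint swing below 0.4 rad), for 0.2 s.
At the end, for the whole second after the job is handed in: The loose half stands flat on the bed (within 3 mm, 0.06 rad, 4 mm along the jaw travel), hollow facing the swing arm within 5 mm, untouched; the jaw is within 4 mm of closed; the fingers hold the swing arm (over 2 N) within 0.03 rad of its stop (x of mould_mid in the frame of fixture between -0.004 and 0.004 m and z of mould_mid in the frame of fixture below 0.0605 m and y of mould_mouth in the frame of fixture below -0.0225 m and angle between mould_mid's own z axis and vertical below 0.06 rad and value of joint jaw below 0.004 m and contact force between each of the arm, the fingers and mould below 0.3 N and value of joint swing above 0.57 rad and contact force between the fingers and swing above 2 N); the arm keeps its last pose, push and grip.
It fails at once if a bystander (tongs, paddle, knife, cup, cork block, glass lump, tin) is moved by more than 30 mm (distance of any of tongs, paddle, knife, cup, corkblock, cullet, tin from where it was at the start of the episode above 0.03 m).
It also fails if it takes over 61 s, if anything falls off the work surface, if the arm or the gripper's body presses on something with over 40 N, if the wrist force passes 120 N, or if a joint passes its speed limit or range.

## Working session

There is one attempt and no reset: what is moved stays moved. The work goes in short steps, Python scripts to look and compute and a shell command to move; the robot and the scene stay as the last step left them, time stands still between calls to the robot, and variables do not carry over. Pictures are saved under pics/ and viewed, at most 10 in all, crops included, and the job is handed in when it is done.

```bash
ls; mkdir -p pics; python3 - <<'E'
from cell import manip, optics
import cv2, numpy as np
for n in ("top","side"):
    p,d=optics.camera(n); cv2.imwrite(f"pics/{n}0.png",p[:,:,::-1]); np.save(f"pics/{n}0.npy",d)
    c=optics.calibration(n); print(n,c)
print(manip.read_state())
E
```

```text
pics
top {'camera_matrix': array([[444.96068876,   0.        , 284.6637243 ],
       [  0.        , 444.96068876, 211.85899249],
       [  0.        ,   0.        ,   1.        ]]), 'R': array([[-0.07282226, -0.99731661,  0.00751655],
       [-0.96592913,  0.06864971, -0.24953585],
       [ 0.24835024, -0.02543222, -0.96833639]]), 't': array([ 53.55370376, 571.87776644, 796.09177438])}
side {'camera_matrix': array([[525.48273214,   0.        , 271.05324645],
       [  0.        , 525.48273214, 216.45800653],
       [  0.        ,   0.        ,   1.        ]]), 'R': array([[-0.99005792, -0.14022761, -0.01102448],
       [-0.07285857,  0.57829106, -0.81257066],
       [ 0.1203202 , -0.80368879, -0.58275842]]), 't': array([ 567.59670855,   77.17832138, 1086.51078045])}
{'clock': 0.1, 'joints': array([-1.26161042e+00,  3.00399336e-01,  1.52149444e+00,  1.69368650e-05,
        1.32073305e+00, -6.66110326e-02]), 'qd': array([ 0.00025236, -0.00089364, -0.00196402, -0.00069857,  0.00053603,
        0.0002824 ]), 'effort': array([-4.23503543e-04, -5.32647657e+01, -3.53279614e+01,  7.09435064e-02,
        2.35414499e-02, -3.19355559e-05]), 'eef_pos': array([ 201.77548156, -511.37488148,  183.0623657 ]), 'eef_rot': array([-3.14056187e+00, -8.52055922e-05,  3.75792698e-01]), 'wrist_force': array([0.28803329, 0.20204627, 0.34924137]), 'moment': array([-0.01059149,  0.03855702,  0.05147912]), 'finger_force': 0.0, 'finger_gap': 93.66416702345472}
```

View pics/top0.png

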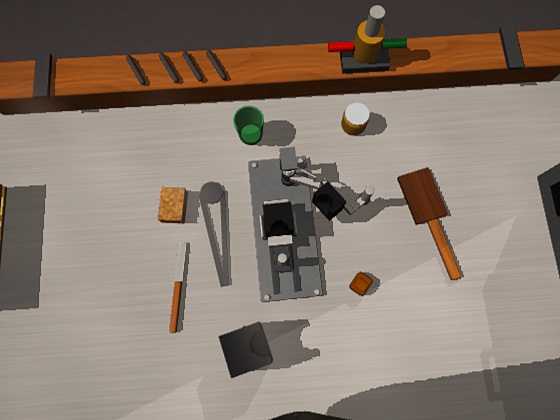

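View pics/side0.png

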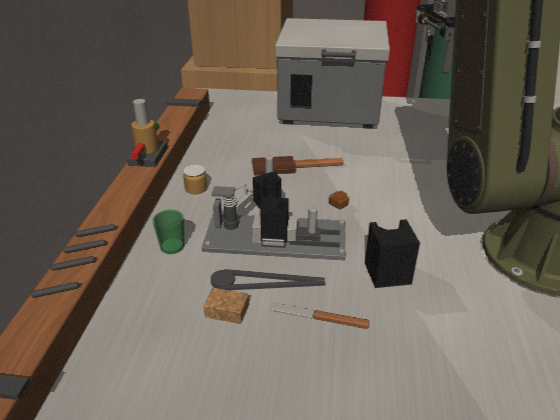

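The top view shows the fixture from about (250,160) to (325,298). The small mould half is at (279,220), the jaw post at (282,260), the swing half at (328,200) and its post at (366,193). The large look-alike is at (245,350). The side view agrees, and the bystanders stand clear. Next I'll measure from the depth data.

```bash
cat > h.py <<'E'
import numpy as np, cv2
from cell import manip, optics
from scipy.spatial.transform import Rotation as Ro
def cloud(n,d=None):
    if d is None: p,d=optics.camera(n)
    c=optics.calibration(n);K=c["camera_matrix"]
    v,u=np.indices(d.shape)
    P=np.stack([(u-K[0,2])/K[0,0]*d,(v-K[1,2])/K[1,1]*d,d],-1)
    X=(P-c["t"])@c["R"]; X[d==0]=np.nan
    return X
def fix2tool(dv,st=None): # world shift -> tool axes
    st=st or manip.read_state()
    return Ro.from_euler('xyz',st["eef_rot"]).inv().apply(dv)
E
python3 - <<'E'
from h import *
X=cloud("top",np.load("pics/top0.npy")); z=X[...,2]
def blob(lo,hi,u0,v0,u1,v1):
    m=np.zeros(z.shape,bool); m[v0:v1,u0:u1]=True
    m&=(z>lo)&(z<hi); return X[m]
def rect(P,name):
    r=cv2.minAreaRect(P[:,:2].astype(np.float32)); print(name,len(P),np.round(r[0],1),np.round(r[1],1),round(r[2],1),"z",np.round(np.median(P[:,2]),1),"mean",P[:,:2].mean(0).round(1)); return r
print("table z",np.nanmedian(z[330:360,100:200]))
r=rect(blob(7,17,240,145,335,305),"plate"); print(cv2.boxPoints(r).round(1))
rect(blob(90,98,255,190,300,245),"mould")
rect(blob(75,100,270,248,296,272),"jawpost")
rect(blob(90,99,305,175,350,220),"swinghalf")
rect(blob(99,125,350,170,385,215),"swingpost")
rect(blob(99,108,270,140,315,180),"bracket")
E
```

```text
table z 0.5576571104222616
plate 5820 [562.1  15.1] [300.5 125.3] 2.0 z 12.6 mean [548.7  13.6]
[[409.7  72.4]
 [414.1 -52.8]
 [714.4 -42.2]
 [710.   83. ]]
mould 630 [561.6  26.8] [55.4 53.9] 2.2 z 95.5 mean [565.   26.7]
jawpost 77 [482.9  24.1] [15.  16.6] 85.5 z 90.2 mean [482.4  24.4]
swinghalf 396 [603.7 -67. ] [84.4 37.1] 37.3 z 95.4 mean [594.9 -77.2]
swingpost 68 [ 597.6 -149.9] [15.5 16. ] 80.4 z 105.2 mean [ 597.4 -149.9]
bracket 347 [674.5  -1. ] [46.3 29.9] 2.2 z 103.7 mean [673.5  -1. ]
```

```bash
python3 -m crank '[[60,458,-395,40,0,0,0.341],[60,458,-395,40,0,0,0.341],[60,458,-395,40,0,0,0.341],[60,458,-395,40,0,0,0.341],[60,458,-395,40,0,0,0.341],[60,458,-395,40,0,0,0.341],[60,458,-395,40,0,0,0.341],[60,458,-395,40,0,0,0.341],[60,458,-395,40,0,0,0.341],[60,458,-395,40,0,0,0.341]]' 30; python3 -c "
from h import *
s=manip.read_state();print(s['clock'],s['eef_pos'],s['eef_rot'],s['joints']); print(fix2tool(np.array([482.5,24.2,120])-s['eef_pos'],s),.035-s['eef_rot'][2])"
```

```text
clock: 1.1
eef_pos: [433.4, -69.3, 150.6]
eef_rot: [3.142, -0.0, 0.035]
wrist_force: [1.1, -1.6, -0.3]
finger_gap: 56.4
finger_force: 0.0
1.1 [433.41783423 -69.29191243 150.5967579 ] [ 3.14150439e+00 -2.43787086e-04  3.47470027e-02] [-2.42002509e-01  8.33367579e-02  1.85955041e+00 -1.96374509e-05
  1.19844686e+00  1.29405397e+00]
[ 52.2929884  -91.73306545  30.6014109 ] 0.0002529973426724508
```

```bash
python3 -m crank '[[60,48,-85,30,0,0,0],[60,48,-85,30,0,0,0],[60,48,-85,30,0,0,0],[60,48,-85,30,0,0,0],[60,48,-85,30,0,0,0]]'; cat > w.py <<'E'
import sys
from h import *
s=manip.read_state();t=np.array(eval(sys.argv[1]),float)
print(s['clock'],s['eef_pos'].round(1),s['eef_rot'].round(3),'q6',s['joints'][5].round(2),'shift',fix2tool(t-s['eef_pos'],s).round(1))
E
python3 w.py 482.5,24.2,60
```

```text
clock: 1.6
eef_pos: [477.7, 14.4, 120.9]
eef_rot: [3.141, -0.0, 0.034]
wrist_force: [-0.6, -0.3, 0.5]
finger_gap: 56.3
finger_force: 0.0
1.6 [477.7  14.4 120.9] [ 3.141 -0.     0.034] q6 1.49 shift [ 5.1 -9.6 60.9]
```

```bash
python3 -m crank '[[60,5,-9.6,25,0,0,0],[60,5,-9.6,61,0,0,0],[60,5,-9.6,61,0,0,0],[0,5,-9.6,61,0,0,0],[0,5,-9.6,61,0,0,0],[0,5,-9.6,61,0,0,0],[0,5,-9.6,61,0,0,0],[0,5,-9.6,61,0,0,0],[0,5,-9.6,61,0,0,0]]' 30; python3 w.py 482.5,24.2,60
```

```text
clock: 2.5
eef_pos: [482.8, 24.7, 60.1]
eef_rot: [3.141, -0.001, 0.035]
wrist_force: [-0.6, -4.6, 3.7]
finger_gap: 16.6
finger_force: 30.0
2.5 [482.8  24.7  60.1] [ 3.141e+00 -1.000e-03  3.500e-02] q6 1.51 shift [-0.3  0.4  0.1]
```

```bash
python3 -m crank '[[0,-8,0,0,0,0,0],[0,-16,0,0,0,0,0],[0,-24,0,0,0,0,0],[0,-30,0,0,0,0,0],[0,-30,0,0,0,0,0],[0,-30,0,0,0,0,0]]'; python3 w.py 482.5,24.2,60; python3 - <<'E'
from h import *
p,d=optics.camera("top"); cv2.imwrite("pics/t1.png",cv2.resize(p[130:310,220:400,::-1],(720,720))[:600])
E
```

```text
clock: 3.1
eef_pos: [452.5, 23.6, 60.1]
eef_rot: [3.141, 0.0, 0.035]
wrist_force: [-3.5, -5.0, 7.1]
finger_gap: 16.9
finger_force: 30.0
3.1 [452.5  23.6  60.1] [3.141 0.    0.035] q6 1.51 shift [30.   0.5  0.1]
```

View pics/t1.png

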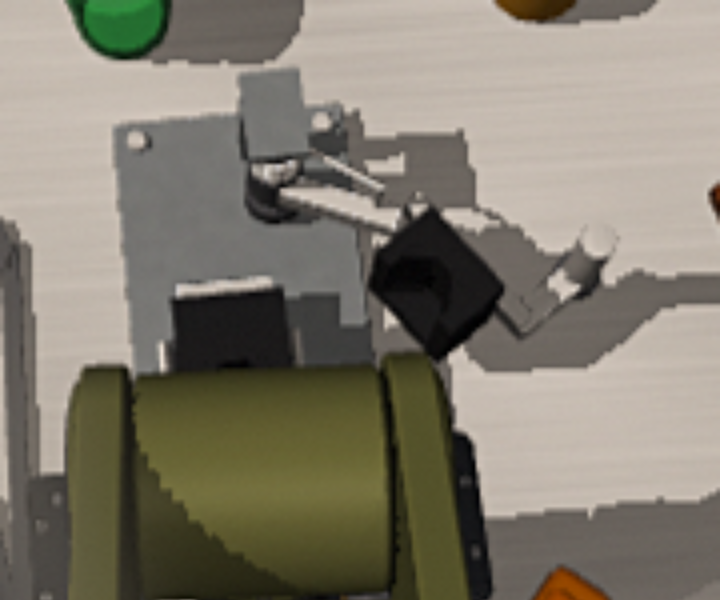

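The arm hides the jaw in this view, but the mould half still stands at about (232,330) and the swing half is open at (437,283). The 30 mm pull with steady grip force shows that the jaw has moved. Now I'll go to the mould.

```bash
python3 -m crank '[[75,0,0,0,0,0,0],[75,0,0,0,0,0,0],[75,0,0,-35,0,0,0],[75,0,0,-70,0,0,0],[75,50,0,-70,0,0,0],[75,100,0,-70,0,0,0],[75,108.9,0.5,-70,0,0,0],[75,108.9,0.5,-70,0,0,0],[75,108.9,0.5,-70,0,0,0]]'; python3 w.py 561.3,26.9,57;  python3 - <<'E'
from h import *
X=cloud("side");z=X[...,2]
p,d=optics.camera("wrist"); cv2.imwrite("pics/w1.png",p[:,:,::-1])
E
```

```text
clock: 4.05
eef_pos: [560.4, 27.4, 129.2]
eef_rot: [-3.141, 0.001, 0.035]
wrist_force: [-0.9, 0.5, -0.3]
finger_gap: 70.5
finger_force: 0.0
4.05 [560.4  27.4 129.2] [-3.141e+00  1.000e-03  3.500e-02] q6 1.52 shift [ 1.   0.6 72.2]
```

View pics/w1.png

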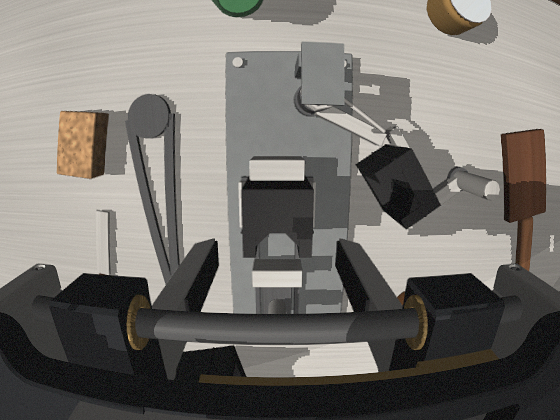

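The wrist view shows the mould (278,215) centred between the fingers with its hollow facing the jaw (278,270). Before lifting I'll check the jaw position from the side depth.

```bash
python3 - <<'E'
from h import *
X=cloud("side").reshape(-1,3)
m=(X[:,2]>62)&(X[:,2]<93)&(X[:,0]>430)&(X[:,0]<510)&(abs(X[:,1]-24)<20); P=X[m]
print(len(P),P.min(0) if len(P) else 0,P.max(0) if len(P) else 0,np.median(P,0))
E
python3 -m crank '[[75,1,0.6,36,0,0,0],[75,1,0.6,72,0,0,0],[75,1,0.6,72,0,0,0],[0,1,0.6,72,0,0,0],[0,1,0.6,72,0,0,0],[0,1,0.6,72,0,0,0],[0,1,0.6,72,0,0,0],[0,1,0.6,72,0,0,0],[0,1,0.6,72,0,0,0]]' 40
```

```text
125 [443.25872412  19.79442729  62.13588187] [461.2034093   37.06200701  91.78320587] [452.30696702  30.93377658  79.59955295]
clock: 5.1
eef_pos: [563.5, 26.8, 59.8]
eef_rot: [3.141, -0.003, 0.035]
wrist_force: [-2.2, 1.4, 7.2]
finger_gap: 53.6
finger_force: 40.0
```

```bash
python3 -m crank '[[0,0,0,-15,0,0,0],[0,0,0,-35,0,0,0],[0,0,0,-60,0,0,0],[0,0,0,-60,0,0,0],[0,0,0,-60,0,0,0],[0,0,0,-60,0,0,0]]'; python3 w.py 561.3,26.9,117;python3 - <<'E'
from h import *
X=cloud("side").reshape(-1,3)
p,d=optics.camera("side"); cv2.imwrite("pics/s1.png",p[150:290,180:380,::-1].repeat(3,0).repeat(3,1))
E
```

```text
clock: 5.7
eef_pos: [561.8, 26.7, 116.3]
eef_rot: [-3.141, 0.002, 0.035]
wrist_force: [-1.1, 0.1, -3.0]
finger_gap: 53.5
finger_force: 40.0
5.7 [561.8  26.7 116.3] [-3.141e+00  2.000e-03  3.500e-02] q6 1.52 shift [-0.5 -0.2 -0.7]
```

View pics/s1.png

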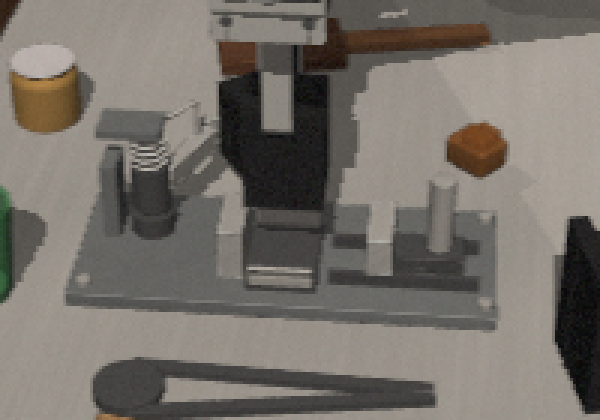

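The half is lifted upright at about (273,140) and the jaw is well back at (380,240). Now the quarter turn and the shift to the set-down spot.

```bash
python3 -m crank '[[0,0,0,0,0,0,-0.14],[0,0,0,0,0,0,-0.28],[0,0,0,0,0,0,-0.42],[0,0,0,0,0,0,-0.56],[0,0,0,0,0,0,-0.7],[0,0,0,0,0,0,-0.84],[0,0,0,0,0,0,-0.98],[0,0,0,0,0,0,-1.12],[0,0,0,0,0,0,-1.26],[0,0,0,0,0,0,-1.4]]'; python3 -m crank '[[0,0,0,0,0,0,-0.1],[0,0,0,0,0,0,-0.171],[0,0,0,0,0,0,-0.171],[0,0,0,0,0,0,-0.171],[0,0,0,0,0,0,-0.171]]'; python3 w.py 558.3,27.8,75; python3 - <<'E'
from h import *
p,d=optics.camera("wrist"); cv2.imwrite("pics/w2.png",p[:,:,::-1])
E
```

```text
clock: 6.8
eef_pos: [562.2, 26.7, 116.8]
eef_rot: [-3.14, 0.0, 1.441]
wrist_force: [0.0, 0.1, -3.8]
finger_gap: 53.5
finger_force: 40.0
clock: 7.3
eef_pos: [562.4, 26.7, 117.4]
eef_rot: [-3.141, -0.0, 1.604]
wrist_force: [-0.3, -0.2, -4.1]
finger_gap: 53.9
finger_force: 40.0
7.3 [562.4  26.7 117.4] [-3.141 -0.     1.604] q6 -0.05 shift [ 1.2 -4.1 42.4]
```

View pics/w2.png

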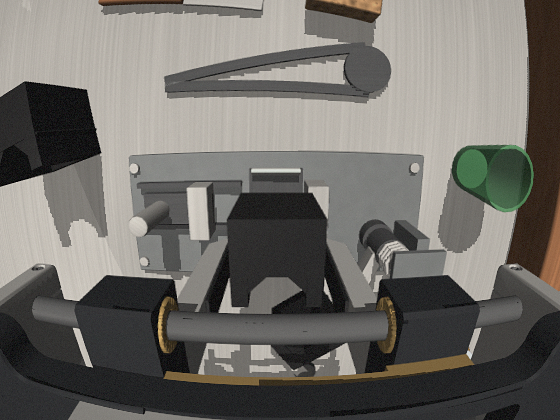

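The wrist view shows the hollow (265,290) now facing the swing half (300,325), with the block above the bed. I'll lower it.

```bash
python3 -m crank '[[0,1.2,-4.1,0,0,0,0],[0,1.2,-4.1,20,0,0,0],[0,1.2,-4.1,40,0,0,0],[0,1.2,-4.1,40,0,0,0],[0,1.2,-4.1,40,0,0,0]]'; python3 w.py 558.3,27.8,60;  python3 -m crank '[[0,0,0,4,0,0,0],[0,0,0,8,0,0,0],[0,0,0,12,0,0,0],[0,0,0,15,0,0,0],[0,0,0,15,0,0,0],[0,0,0,15,0,0,0]]'; python3 w.py 558.3,27.8,60
```

```text
clock: 7.85
eef_pos: [558.4, 27.8, 78.2]
eef_rot: [-3.141, -0.0, 1.606]
wrist_force: [0.4, 0.5, -3.6]
finger_gap: 53.3
finger_force: 40.0
7.85 [558.4  27.8  78.2] [-3.141 -0.     1.606] q6 -0.05 shift [-0.  -0.1 18.2]
clock: 8.45
eef_pos: [558.4, 27.8, 62.7]
eef_rot: [3.142, 0.0, 1.606]
wrist_force: [0.7, -0.0, -3.0]
finger_gap: 53.5
finger_force: 40.0
8.45 [558.4  27.8  62.7] [3.142 0.    1.606] q6 -0.05 shift [ 0.  -0.1  2.7]
```

```bash
python3 -m crank '[[0,0,0,1,0,0,0],[0,0,0,2,0,0,0],[0,0,0,3,0,0,0],[0,0,0,3,0,0,0],[0,0,0,3,0,0,0]]'; python3 -m crank '[[0,0,0,1,0,0,0],[0,0,0,1.5,0,0,0],[0,0,0,2,0,0,0],[0,0,0,2,0,0,0]]'
```

```text
clock: 8.95
eef_pos: [558.4, 27.8, 59.9]
eef_rot: [3.141, 0.0, 1.606]
wrist_force: [-1.4, -0.1, 0.2]
finger_gap: 53.5
finger_force: 40.0
clock: 9.35
eef_pos: [558.5, 27.6, 59.8]
eef_rot: [3.141, 0.0, 1.606]
wrist_force: [-12.0, -2.6, 23.6]
finger_gap: 53.6
finger_force: 40.1
```

```bash
python3 -m crank '[[70,0,0,-2,0,0,0],[70,0,0,-2,0,0,0],[70,0,0,-2,0,0,0],[70,0,0,-2,0,0,0],[70,0,0,-30,0,0,0],[70,0,0,-72,0,0,0],[70,0,0,-72,0,0,0],[60,0,-50,-72,0,0,0],[60,0,-100,-72,0,0,0],[60,0,-106,-72,0,0,0]]'; python3 w.py 452.5,23.7,60; python3 - <<'E'
from h import *
p,d=optics.camera("top"); X=cloud("top",d).reshape(-1,3)
m=(abs(X[:,2]-95)<4)&(np.hypot(X[:,0]-560,X[:,1]-27)<45);P=X[m]
print(len(P),P[:,2].min(),P[:,2].max(),cv2.minAreaRect(P[:,:2].astype(np.float32)))
p,d=optics.camera("wrist"); cv2.imwrite("pics/w3.png",p[:,:,::-1])
E
```

```text
clock: 10.35
eef_pos: [447.9, 24.1, 128.4]
eef_rot: [-3.138, -0.0, 1.606]
wrist_force: [0.5, -0.3, -0.6]
finger_gap: 56.5
finger_force: 0.0
10.35 [447.9  24.1 128.4] [-3.138 -0.     1.606] q6 -0.06 shift [-0.6  4.8 68.4]Traceback (most recent call last):
  File "<stdin>", line 4, in <module>
    return umr_minimum(a, axis, None, out, keepdims, initial, where)
ValueError: zero-size array to reduction operation minimum which has no identity
```

```bash
python3 w.py 452.5,23.7,60; python3 -m crank '[[60,0,0,30,0,0,0],[60,0,0,68,0,0,0],[60,0,0,68,0,0,0],[0,0,0,68,0,0,0],[0,0,0,68,0,0,0],[0,0,0,68,0,0,0],[0,0,0,68,0,0,0],[0,0,0,68,0,0,0],[0,0,0,68,0,0,0]]' 30; python3 w.py 482,24.7,60;python3 - <<'E'
from h import *
p,d=optics.camera("side"); cv2.imwrite("pics/s2.png",p[150:290,180:380,::-1].repeat(3,0).repeat(3,1))
E
```

```text
10.4 [450.1  24.1 129.4] [-3.141 -0.     1.606] q6 -0.06 shift [-0.5  2.5 69.4]
clock: 11.3
eef_pos: [452.8, 24.0, 62.1]
eef_rot: [3.141, 0.0, 1.606]
wrist_force: [0.2, -0.7, 3.3]
finger_gap: 16.5
finger_force: 30.0
11.3 [452.8  24.   62.1] [3.141 0.    1.606] q6 -0.06 shift [-0.4 29.2  2.2]
```

View pics/s2.png

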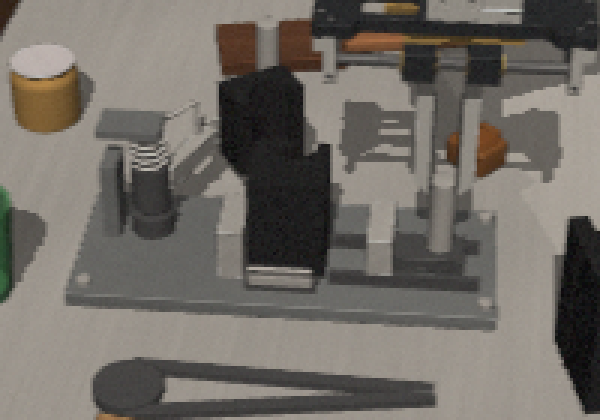

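The half stands upright on the bed at about (287,215), and the fingers hold the post (443,210). Now I'll close the jaw.

```bash
python3 -m crank '[[0,0,6,0,0,0,0],[0,0,12,0,0,0,0],[0,0,18,0,0,0,0],[0,0,23,0,0,0,0],[0,0,26,0,0,0,0],[0,0,26,0,0,0,0]]' 40;  python3 -m crank '[[0,0,1,0,0,0,0],[0,0,2,0,0,0,0],[0,0,3,0,0,0,0],[0,0,3,0,0,0,0]]';  python3 -m crank '[[0,0,0.7,0,0,0,0],[0,0,1.4,0,0,0,0],[0,0,2,0,0,0,0],[0,0,2,0,0,0,0]]'
```

```text
clock: 11.95
eef_pos: [478.9, 25.0, 62.1]
eef_rot: [3.141, 0.0, 1.606]
wrist_force: [0.4, 0.3, 4.7]
finger_gap: 16.0
finger_force: 40.0
clock: 12.35
eef_pos: [481.3, 25.1, 62.1]
eef_rot: [-3.141, 0.0, 1.606]
wrist_force: [-3.5, -0.3, 7.9]
finger_gap: 16.5
finger_force: 40.0
clock: 12.75
eef_pos: [483.1, 25.1, 62.1]
eef_rot: [-3.141, 0.0, 1.606]
wrist_force: [-5.5, -0.1, 9.3]
finger_gap: 16.1
finger_force: 40.0
```

```bash
python3 -m crank '[[0,0,0.7,0,0,0,0],[0,0,1.4,0,0,0,0],[0,0,2,0,0,0,0],[0,0,2,0,0,0,0]]';  python3 -m crank '[[0,0,0.7,0,0,0,0],[0,0,1.4,0,0,0,0],[0,0,2,0,0,0,0],[0,0,2,0,0,0,0]]'
```

```text
clock: 13.15
eef_pos: [484.5, 25.2, 62.0]
eef_rot: [-3.139, 0.0, 1.606]
wrist_force: [-10.4, -1.6, 13.8]
finger_gap: 15.9
finger_force: 40.0
clock: 13.55
eef_pos: [484.5, 25.2, 61.9]
eef_rot: [-3.134, 0.0, 1.606]
wrist_force: [-25.4, -1.2, 23.9]
finger_gap: 16.0
finger_force: 40.1
```

```bash
python3 -m crank '[[0,0,-3,0,0,0,0],[50,0,-3.5,0,0,0,0],[50,0,-3.5,0,0,0,0],[50,0,-3.5,0,0,0,0],[50,0,-3.5,0,0,0,0],[50,0,-3.5,-35,0,0,0],[50,0,-3.5,-72,0,0,0],[50,0,-3.5,-72,0,0,0]]'; python3 -m crank '[[50,-50,30,0,0,0,0.14],[50,-90,55,0,0,0,0.28],[50,-130,80,0,0,0,0.42],[50,-170,105,0,0,0,0.56],[50,-178,108,0,0,0,0.606],[50,-178,108,0,0,0,0.606],[50,-178,108,0,0,0,0.606]]'; python3 w.py 597.5,-149.9,66; python3 - <<'E'
from h import *
p,d=optics.camera("top"); cv2.imwrite("pics/t2.png",cv2.resize(p[130:310,220:400,::-1],(600,600)))
X=cloud("top",d).reshape(-1,3)
def f(n,x,y,r,lo,hi):
    P=X[(X[:,2]>lo)&(X[:,2]<hi)&(np.hypot(X[:,0]-x,X[:,1]-y)<r)]
    if len(P)>5: print(n,len(P),P.mean(0).round(1),cv2.minAreaRect(P[:,:2].astype(np.float32)))
f("mould",560,27,45,88,100); f("jawpost",483,24,20,80,100); f("jawplate",530,26,30,45,58)
E
```

```text
clock: 14.35
eef_pos: [486.0, 25.2, 137.9]
eef_rot: [3.135, 0.0, 1.606]
wrist_force: [0.5, -0.5, -0.9]
finger_gap: 46.7
finger_force: 0.0
clock: 15.05
eef_pos: [597.6, -148.3, 132.9]
eef_rot: [-3.14, 0.0, 1.002]
wrist_force: [0.2, -0.1, 0.5]
finger_gap: 47.5
finger_force: 0.0
15.05 [ 597.6 -148.3  132.9] [-3.14   0.     1.002] q6 0.27 shift [-1.4  0.8 66.9]
mould 671 [560.6  29.2  95.4] ((561.809326171875, 25.40859031677246), (55.47677993774414, 53.87954330444336), 2.3251614570617676)
jawpost 74 [483.5  24.4  90.1] ((483.57904052734375, 24.95934295654297), (16.782564163208008, 15.897372245788574), 85.99427795410156)
jawplate 255 [525.4  25.7  52.3] ((525.7405395507812, 23.827253341674805), (19.336179733276367, 51.75445556640625), 2.783651828765869)
```

View pics/t2.png

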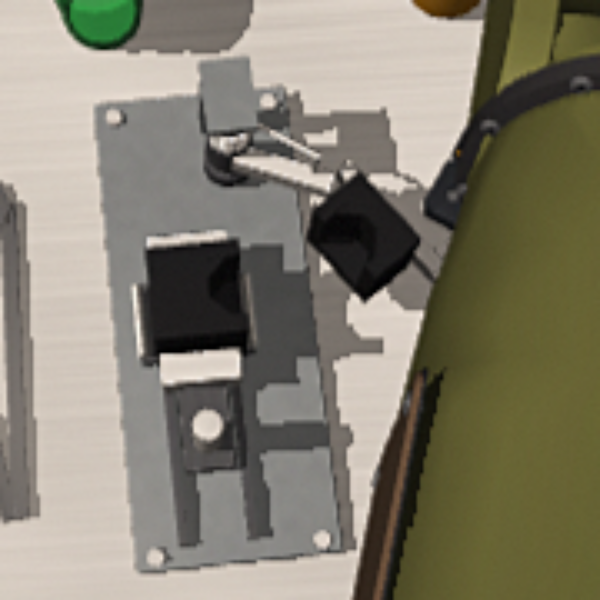

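The half is seated flat (top 95.4 mm, yaw 2.3°) at (195,295), with the hollow at (225,290) facing the swing half. The jaw is closed at (200,367). Next I'll grip the swing post.

```bash
python3 -m crank '[[50,-1.4,0.8,33,0,0,0],[50,-1.4,0.8,66,0,0,0],[50,-1.4,0.8,66,0,0,0],[0,-1.4,0.8,66,0,0,0],[0,-1.4,0.8,66,0,0,0],[0,-1.4,0.8,66,0,0,0],[0,-1.4,0.8,66,0,0,0],[0,-1.4,0.8,66,0,0,0]]' 30; python3 - <<'E'
from h import *
s=manip.read_state(); print(s['eef_pos'],s['eef_rot'])
piv=np.array([662.4,-1.5]); v=s['eef_pos'][:2]-piv; print(np.hypot(*v))
for a in np.arange(.1,.63,.1).tolist()+[.6]:
    c,sn=np.cos(-a),np.sin(-a); p=piv+np.array([c*v[0]-sn*v[1],sn*v[0]+c*v[1]])
    print(round(a,2),p.round(1),fix2tool([*(p-s['eef_pos'][:2]),0],s).round(1))
E
```

```text
clock: 15.9
eef_pos: [598.4, -150.6, 68.8]
eef_rot: [3.14, -0.001, 1.0]
wrist_force: [-1.7, 0.6, 6.2]
finger_gap: 16.9
finger_force: 30.0
[ 598.43041913 -150.58580434   68.75825277] [ 3.14020246e+00 -5.00377253e-04  9.99907346e-01]
162.2303434345165
0.1 [ 583.9 -143.5] [ -1.9 -16.1  -0. ]
0.2 [ 570.1 -134.9] [ -2.1 -32.3  -0. ]
0.3 [ 557.2 -125. ] [ -0.8 -48.5  -0.1]
0.4 [ 545.4 -113.9] [  2.2 -64.4  -0.1]
0.5 [ 534.8 -101.7] [  6.8 -80.   -0.1]
0.6 [525.4 -88.4] [ 12.9 -95.   -0.1]
0.6 [525.4 -88.4] [ 12.9 -95.   -0.1]
```

```bash
python3 -m crank '[[0,-1,-8,0,0,0,0.05],[0,-1.9,-16.1,0,0,0,0.1],[0,-2,-24,0,0,0,0.15],[0,-2.1,-32.3,0,0,0,0.2],[0,-1.5,-40.4,0,0,0,0.25],[0,-0.8,-48.5,0,0,0,0.3],[0,0.7,-56.4,0,0,0,0.35],[0,2.2,-64.4,0,0,0,0.4],[0,4.5,-72.2,0,0,0,0.42],[0,6.8,-80,0,0,0,0.44]]' 35; python3 -m crank '[[0,0,0,0,0,0,0]]'; python3 w.py 525.4,-88.4,68
```

```text
clock: 16.9
eef_pos: [535.4, -102.5, 68.8]
eef_rot: [3.138, -0.002, 0.558]
wrist_force: [6.8, -7.2, 0.8]
finger_gap: 17.2
finger_force: 35.0
clock: 17.0
eef_pos: [535.2, -102.2, 68.8]
eef_rot: [3.138, -0.002, 0.559]
wrist_force: [4.3, -7.6, 1.7]
finger_gap: 17.5
finger_force: 35.0
17.0 [ 535.2 -102.2   68.8] [ 3.138e+00 -2.000e-03  5.590e-01] q6 0.76 shift [ -0.9 -16.9   0.7]
```

```bash
python3 -m crank '[[0,-0.4,-5,0,0,0,0],[0,-0.6,-10,0,0,0,0],[0,-0.9,-15,0,0,0,0],[0,-0.9,-16,0,0,0,0],[0,-0.9,-16,0,0,0,0]]'; python3 -m crank '[[0,0,-0.7,0,0,0,0],[0,0,-1.4,0,0,0,0],[0,0,-1.4,0,0,0,0],[0,0,-1.4,0,0,0,0]]'; python3 -m crank '[[0,0,-0.7,0,0,0,0],[0,0,-1.4,0,0,0,0],[0,0,-1.4,0,0,0,0],[0,0,-1.4,0,0,0,0]]'
```

```text
clock: 17.5
eef_pos: [525.3, -90.2, 68.7]
eef_rot: [3.138, 0.0, 0.559]
wrist_force: [-3.4, -12.1, 5.6]
finger_gap: 17.5
finger_force: 35.0
clock: 17.9
eef_pos: [524.7, -89.2, 68.7]
eef_rot: [3.138, 0.0, 0.559]
wrist_force: [-2.9, -12.2, 5.6]
finger_gap: 17.0
finger_force: 35.0
clock: 18.3
eef_pos: [524.2, -88.4, 68.7]
eef_rot: [3.137, 0.0, 0.559]
wrist_force: [-0.9, -15.2, 3.8]
finger_gap: 17.0
finger_force: 35.0
```

```bash
for i in 1; do python3 -m crank '[[0,0,-0.7,0,0,0,0],[0,0,-1.4,0,0,0,0],[0,0,-1.4,0,0,0,0]]'; python3 -m crank '[[0,0,-0.7,0,0,0,0],[0,0,-1.4,0,0,0,0],[0,0,-1.4,0,0,0,0]]'; done; python3 w.py 525.4,-88.4,68
```

```text
clock: 18.6
eef_pos: [524.1, -88.1, 68.7]
eef_rot: [3.135, -0.0, 0.559]
wrist_force: [2.4, -21.8, -0.7]
finger_gap: 17.2
finger_force: 35.0
clock: 18.9
eef_pos: [523.7, -87.8, 68.8]
eef_rot: [3.133, -0.0, 0.559]
wrist_force: [6.2, -28.2, -1.7]
finger_gap: 17.0
finger_force: 35.0
18.9 [523.7 -87.8  68.8] [ 3.133 -0.     0.559] q6 0.78 shift [1.2 1.4 0.8]
```

It's hard against the stop. One check before handing in.

```bash
python3 -m crank '[[0,0,0,0,0,0,0],[0,0,0,0,0,0,0],[0,0,0,0,0,0,0],[0,0,0,0,0,0,0]]'; python3 - <<'E'
from h import *
s=manip.read_state(); v=s['eef_pos'][:2]-[662.4,-1.5]
print("swing",np.arctan2(-148.4,-64.9)-np.arctan2(v[1],v[0]))
p,d=optics.camera("top"); X=cloud("top",d).reshape(-1,3)
P=X[(X[:,2]>88)&(X[:,2]<100)&(np.hypot(X[:,0]-560,X[:,1]-32)<42)]
if len(P)>5: print(len(P),P[:,2].min(),P[:,2].max(),cv2.minAreaRect(P[:,:2].astype(np.float32)))
p,d=optics.camera("side"); cv2.imwrite("pics/s3.png",cv2.resize(p[130:310,160:400,::-1],(800,600)))
E
```

```text
clock: 19.3
eef_pos: [523.7, -87.8, 68.7]
eef_rot: [3.134, -0.0, 0.559]
wrist_force: [6.7, -28.4, -3.0]
finger_gap: 16.8
finger_force: 35.0
swing 0.6020172415268943
673 88.16511762318962 99.91866571173553 ((561.4495849609375, 23.069564819335938), (54.80023956298828, 58.459007263183594), 2.176025152206421)
```

View pics/s3.png

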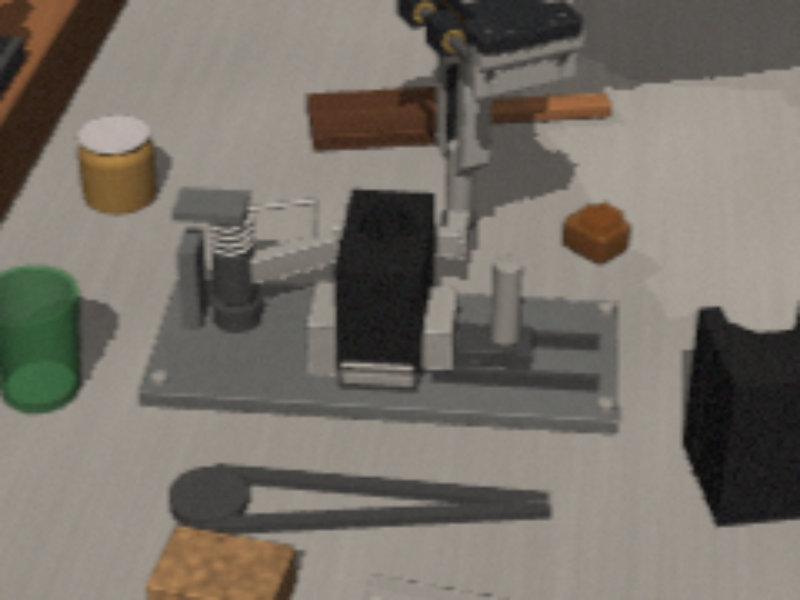

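The mould is shut at (390,280), the jaw is closed against it at (438,320), and the fingers hold the swing post at (460,180). Swing reads about 0.60 rad and the bystanders have not moved.

```bash
python3 -c "
from cell import manip
print(manip.sign_off())"
```

```text
the job is handed in; nothing more can be done
None
```

I handed the job in at about 19.5 s of the 61 s, though the hand-in returned no verdict: the half is turned, seated and clamped by the jaw, the fingers hold the swing arm at its stop (about 0.60 rad by my measurement), and no bystander looked moved.

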